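# Set the length stop and butt the pipe against it

### The job

Set up the pipe bed for a cut, only by pushing with the fingertips, lifting nothing: push the sliding stop along the trough until it clicks into the notch of the block that carries the upright pin. Then push the copper pipe along the trough until its end rests against the stop, without knocking the stop out of its notch. Leave the pipe lying in the trough and the loose things on the bench undisturbed.

Things in the scene. Friction and masses are not known exactly. Their poses are not given: they have to be found in the camera images.
- bed: Pipe bed, fixed: grey base plate 100 x 560 x 12 mm (x, y, z) with a straight trough along its own y axis, over its whole length, centred on x = 0. Trough floor 16 mm above the bench, 32 mm wide inside; its two aluminium walls, 12 mm thick, rise to 26 mm above the bench. Origin: centre of the plate's underside, on the bench; own x points away from the robot.
- carriage (a joint): Travel of the sliding stop along the bed's own y, m: 0 with its middle at y = -0.090 of the bed, growing towards the bed's +y, where the pipe lies; ends at -0.13 and 0.13. It slides with 1 N of friction and stays where it is left, except near a click block (see plunger).
- plunger (a joint): Sprung steel ball under the stop's side arm, m: 0 hanging free, 0.002 to 0.003 on top of a click block's cross pin, about 0 again in its notch. Pushing the stop, the force rises to 7 to 9 N 14 to 11 mm short of a block's middle, then dips to nothing about 7 mm short; from there the stop runs into the notch by itself within a second. About 8 N pushes it out again, either way.
- stop_mid (a point): Centre of the sliding stop, 47 mm above the bench. Dark steel block 80 mm across the trough, 60 mm along it, 32 to 62 mm above the bench, with a tongue down into the trough. Push on its flat ends, 30 mm either side along the bed's y. On its far side (bed +x) an arm, reaching 87 mm from the centre line, carries the upright plunger tube (74 mm high), level in y with this point.
- stop_face (a point): Point of the sliding stop that the pipe must meet: on its end face towards the pipe (bed +y), on the trough's centre line, 30 mm above the bench, 30 mm in +y from stop_mid. Axes as the bed's.
- pin_block: Click block to use, fixed at the bed's far side: aluminium 52 x 44 x 18 mm (x, y, z), two 12 mm steel cross pins on top (24 mm high over all), the notch between them. It alone carries an upright steel pin with a ball head, 70 mm high, 99 mm from the trough's centre line. Origin: centre of its underside, axes as the bed's; the stop is in the notch when stop_mid has this origin's y along the bed.
- plain_block: The other click block, the same but without the upright pin; not to be used. Origin: centre of its underside. One block lies on each side of the stop's start, 70 to 100 mm along the bed from joint value 0; which one is on which side varies.
- pipe_mid (a point): Centre of the copper pipe: 28 mm in diameter, 140 mm long, ends plugged flat, 0.1 to 0.25 kg, lying loose in the trough, its axis 30 mm above the bench (top at 44 mm, so 18 mm stand above the trough walls). Own y runs along the pipe, away from the stop.
- pipe_nose (a point): Centre of the pipe's end face towards the stop, 70 mm in -y from pipe_mid.
- pipe_tail (a point): Centre of the pipe's other end face, away from the stop, 70 mm in +y from pipe_mid: the face to push on.
- nipple: Bystander, loose: brass hexagon nipple, 42 mm wide, 32 mm high, standing beyond the bed. Origin: centre of its underside.
- gauge: Bystander, loose: round pressure gauge lying face up beyond the bed, 64 mm in diameter, 28 mm high, with a brass stub. Origin: centre of the underside of its case.
- wrench: Bystander, loose: open-ended wrench, 180 mm long, lying flat between the robot and the bed. Origin: on the bench under it.

How it is judged:
By the outcome, as a careful person would: the job done as asked, in the order asked, and still so for the second after the job is handed in, with the robot touching nothing.
It also fails if it takes over 61 s, if anything falls off the work surface, if the arm or the gripper's body presses on something with over 40 N, if the wrist force passes 120 N, or if a joint passes its speed limit or range.

### The arm

A 7-joint arm with a two-finger parallel gripper is mounted at the origin on the work surface. World frame = base frame: x ahead of the robot, y to its left, z up, the work surface at z = 0. Lengths are in m, angles in rad, forces in N, time in s.
With the tool pointing down it reaches from about 0.4 to 0.85 m from the base axis. Payload 10.4 kg.
Tool frame: the origin (TCP) lies between the finger pads; the fingertips stand manip.finger_overhang ahead of it and the grasp point (between the pads) lies 11 mm behind it (manip.finger_overhang is the distance from the TCP to the fingertips, in m); x points along the fingers, z is the direction in which the jaws open and shut, and the axes are right-handed (so a half turn about x gives the same grasp; the last joint's range is limited). The gripper opens to 85 mm and grips with 20 to 120 N. Pads are 22 mm wide; open, the fingers measure 114 mm over their backs; the gripper's body (76 mm by 85 mm) begins 54 mm behind the grasp point. The pads swing forward as they close: fully open they stand 13 mm farther back than shut.
Start: joints at [1.2, 0.332, -0.065, 1.46, 0.022, 1.35, -0.088], TCP at [0.213, -0.588, 0.239] pointing down, gripper open.
Joint ranges: [-2.6, 2.6], [-0.5, 2.12], [-1.47, 1.34], [0.16, 2.42], [-1.27, 4.41], [0.06, 2.06], [-2.6, 2.6]. Speed limits (rad/s): [2.22, 2.22, 2.79, 2.79, 3.14, 3.14, 3.14].

### API

Orientations are given as a unit quaternion [x, y, z, w].
In Python, from workcell import get_obs, camera, workorder, manip gives the robot as it stands. The module is installed in compiled form; this text tells all that it offers.
- The arm moves only by the tool play_rows, never from a script. Its argument "increments" is text: rows parted by semicolons, each of 4 numbers parted by spaces: the shift along the tool's x, y, z in m, then the turn about the tool's x in rad. A call has 1 to 20 rows; each row shifts and turns the pose as measured when the row begins, along the tool's axes as they then stand; what a row does not reach is not made up. A row lasts 1/10 s, in which the tool goes at most 50 mm and 8.59 degrees, less where a joint would pass 70% of its speed; a pose out of reach is approached as far as the arm can. A call is refused whole if a number of a shift passes 0.05 or a number of a turn 0.15, either way. A call with a gripper value outside its range is refused whole. "hand" is the gripper command: -1 is fully open, 1 is shut, values between are in proportion, set as the call begins (left out, the last holds). The fingers move at their own pace and stop on an object; "squeeze" is the grip in N (left out, the last holds). Time passes only in rows, so rows that do not move let the fingers close. It gives the time, the measured TCP pose, the force and the opening at its end, in the units of the state.
- get_obs(): the state, without advancing time (a new reading comes with each control period).
- camera(name): name is "scene" or "top" or "wrist"; returns a dict with "img" (420x560x3 uint8, blue, green, red), "fov_y" (degrees; the focal length in pixels is half the picture's height over the tangent of half this angle, whatever the lens; pixels are square), "cx", "cy" (the principal point, pixels), "distortion" ([k1, k2, p1, p2, k3] as OpenCV has them; the pictures are not rectified), "R" (3x3) and "t" (3): a world point X has camera coordinates R X + t; the wrist camera has in their place "tool_from_camera" (4x4, takes a point from camera to tool coordinates, whose origin is the TCP and whose axes are the tool frame's). Camera axes: x right, y down, z forward; pixel columns grow to the right and rows downward; lengths in m; the calibration is good to about 2 mm. A picture is of the moment at which its call begins: read the wrist's pose just before it. There is no depth.
- workorder.hand_in(): hands the job in, once; it reports no verdict.
The state is a dict: "clock": time; "joint_pos": joint angles; "joint_velocities": joint speeds; "tau": joint torques, N m; "position": TCP position; "ee_rot": TCP orientation; "ft_force": force on the tool from outside, world axes, zero at the start; "torque": the same for the moment, N m; "grip_width": opening from 0.0 (shut) to 1.0 (fully open).
Only numpy, scipy, OpenCV 4.12 (cv2) and the standard library are available. Lean on these libraries where they do the work, as an engineer would, in place of code of your own. Each camera call takes 0.05 s, during which the arm holds its last target.

## Working session

There is one attempt and no reset: what is moved stays moved. The work goes in short steps, Python scripts to look and compute and a tool call to move; the robot and the scene stay as the last step left them, time stands still between calls to the robot, and variables do not carry over. Pictures are saved under pics/ and viewed, and the job is handed in when it is done.

Besides the shell and the picture viewer there is one more tool, called by a JSON object that holds its "method" and its "body". play_rows: Moves the arm, as the interface text tells. Its arguments: {"type":"object","properties":{"increments":{"type":"string"},"hand":{"type":"number"},"squeeze":{"type":"number"}},"required":["increments"]}

```bash
mkdir -p pics
python3 - <<'E'
from workcell import get_obs,camera,manip
import cv2,numpy as np
o=get_obs();print(o);print(manip.finger_overhang)
for n in("scene","top"):
    c=camera(n);cv2.imwrite(f"pics/{n}0.png",c["img"]);print({k:v for k,v in c.items() if k!="img"})
E
```

```text
{'clock': 0.0, 'joint_pos': array([ 1.20041093,  0.33287766, -0.06467721,  1.46096422,  0.02158423,
        1.34991991, -0.08847112]), 'joint_velocities': array([-0.00090496, -0.00046343,  0.00223693,  0.00016248,  0.00077249,
       -0.00041597,  0.00059432]), 'tau': array([ 1.13879457e-04, -6.25450158e+01,  4.91077895e-02, -3.91609383e+01,
        1.62689248e-02,  9.77842952e-03, -4.13823318e-05]), 'position': array([ 0.21286663, -0.58722747,  0.23850133]), 'ee_rot': array([ 0.4062241 ,  0.57941223, -0.40566209,  0.5785341 ]), 'ft_force': array([ 0.50633211, -0.58440635,  0.02803014]), 'torque': array([ 0.0398432 ,  0.02235306, -0.02755669]), 'grip_width': 1.0011624034086295}
0.008
{'fov_y': 48.533953608787144, 'cx': 281.11120484385754, 'cy': 204.50812139807414, 'distortion': array([0.00937677, 0.        , 0.        , 0.        , 0.        ]), 'R': array([[-0.66989176,  0.74245411, -0.00263111],
       [ 0.56959351,  0.51164578, -0.64325876],
       [-0.47624391, -0.4324124 , -0.76564434]]), 't': array([ 0.34848405, -0.31028671,  1.14866645])}
{'fov_y': 55.381431441790696, 'cx': 283.65513891215477, 'cy': 212.6551215054519, 'distortion': array([-0.07421145,  0.        ,  0.        ,  0.        ,  0.        ]), 'R': array([[-0.00545366, -0.99927007, -0.0378098 ],
       [-0.99632534,  0.00866172, -0.08521027],
       [ 0.08547557,  0.03720615, -0.99564533]]), 't': array([0.06111069, 0.5633717 , 0.67748305])}
```

View pics/scene0.png

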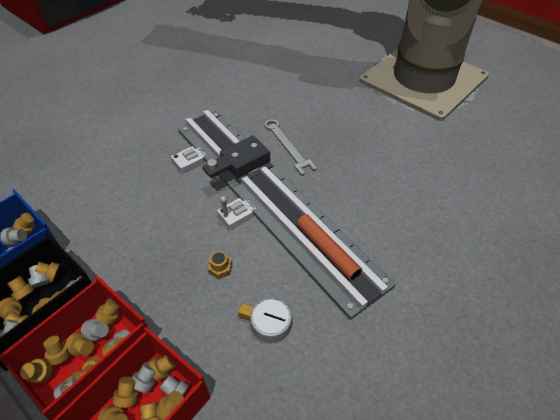

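View pics/top0.png

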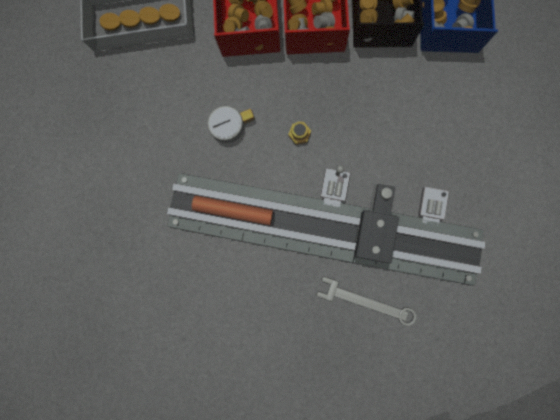

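The pictures show the pin block (top view about (336,186)) on the pipe's side of the stop, which is at (377,236). The plain block is at (434,204) and the pipe runs (193,204) to (272,217). I'll zoom in to measure.

Run:
```python
import cv2
im=cv2.imread("pics/top0.png")
cv2.imwrite("pics/topA.png",cv2.resize(im[150:300,300:490],None,fx=4,fy=4,interpolation=cv2.INTER_CUBIC))
cv2.imwrite("pics/topB.png",cv2.resize(im[150:290,155:345],None,fx=4,fy=4,interpolation=cv2.INTER_CUBIC))
s=cv2.imread("pics/scene0.png")
cv2.imwrite("pics/sceneA.png",cv2.resize(s[100:240,160:350],None,fx=4,fy=4,interpolation=cv2.INTER_CUBIC))
```

```text
(no output)
```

View pics/topA.png

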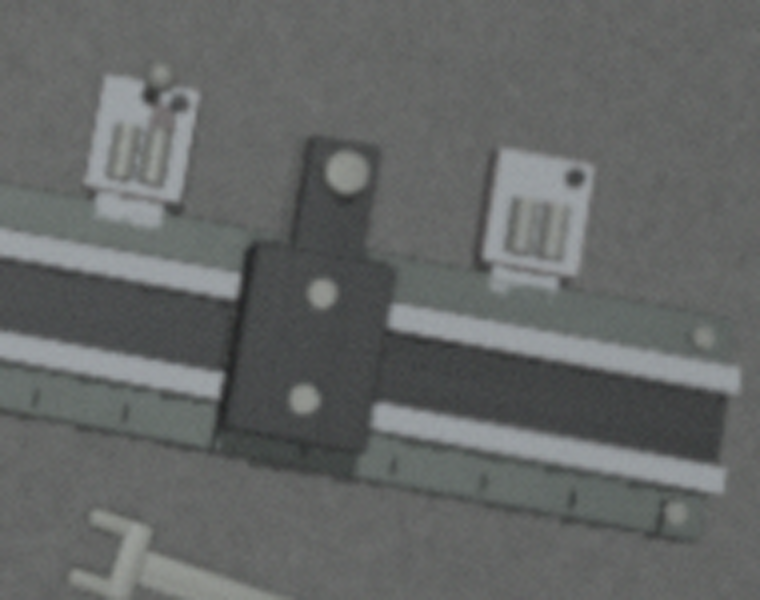

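View pics/topB.png

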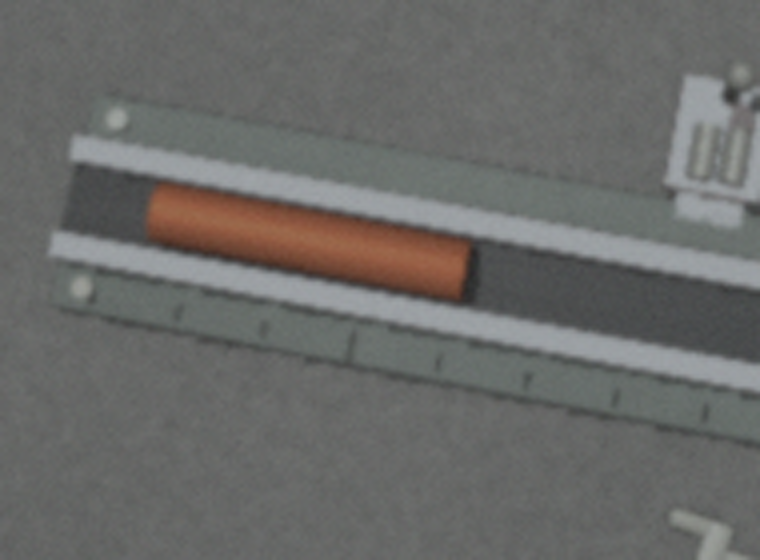

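View pics/sceneA.png

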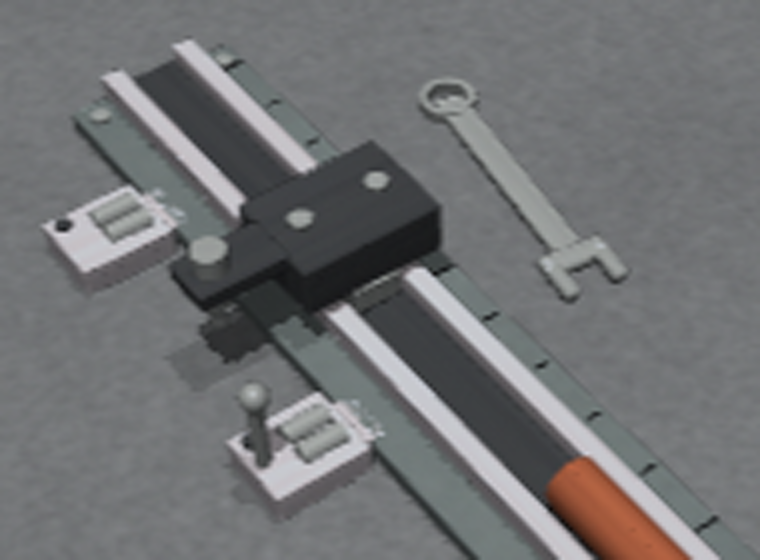

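```bash
cat > h.py <<'E'
import numpy as np,cv2
from workcell import camera,get_obs
def K(c):
    f=210/np.tan(np.radians(c["fov_y"])/2)
    return np.array([[f,0,c["cx"]],[0,f,c["cy"]],[0,0,1.]])
def cast(c,px,z):
    px=np.array(px,float).reshape(-1,1,2)
    n=cv2.undistortPoints(px,K(c),c["distortion"]).reshape(-1,2)
    d=np.c_[n,np.ones(len(n))]@c["R"]; o=-c["R"].T@c["t"]
    z=np.broadcast_to(z,len(d))
    return o+d*((z-o[2])/d[:,2])[:,None]
def A(p): return [((x+.5)/4-.5+300,(y+.5)/4-.5+150) for x,y in p]
def B(p): return [((x+.5)/4-.5+155,(y+.5)/4-.5+150) for x,y in p]
def S(p): return [((x+.5)/4-.5+160,(y+.5)/4-.5+100) for x,y in p]
E
python3 - <<'E'
from h import *
np.set_printoptions(precision=4,suppress=True)
c=camera("top");s=camera("scene")
w=cast(c,B([(72,135),(50,255)])+A([(740,368),(722,492)]),.026)
print(w, w[0]-w[1],w[2]-w[3])
C=w.mean(0); yv=(w[0]+w[1]-w[2]-w[3])[:2]; print(np.linalg.norm(yv)/2); yv/=np.linalg.norm(yv); xv=np.array([yv[1],-yv[0]])
print("bed",C,"yaw",np.degrees(np.arctan2(-yv[0],yv[1])),xv,yv)
def bed(p): p=np.atleast_2d(p)[:,:2]-C[:2]; return np.c_[p@xv,p@yv]
print("pinblock notch",bed(cast(c,A([(122,150),(155,155)]),.024)).mean(0))
print("plain notch",bed(cast(c,A([(519,225),(555,230)]),.024)).mean(0))
print("stop top",bed(cast(c,A([(252,242),(395,265),(368,455),(222,430)]),.062)))
print("plunger",bed(cast(c,A([(347,172)]),.074)))
print("pipe ends",bed(cast(c,B([(147,212),(470,268)]),.036)))
print("scene plunger",bed(cast(s,S([(208,249)]),.074)), "stop",bed(cast(s,S([(375,142),(440,208),(308,275),(245,208)]),.062)))
print("scene pins",bed(cast(s,S([(306,417),(323,440),(112,207),(129,221)]),.024)))
# wrench, px
print("wrench",bed(cast(c,[(325,281),(320,295),(332,300),(408,317)],.006)))
E
```

```text
[[ 0.6182  0.2563  0.026 ]
 [ 0.5642  0.2652  0.026 ]
 [ 0.5099 -0.2935  0.026 ]
 [ 0.4563 -0.2834  0.026 ]] [ 0.054 -0.009  0.   ] [ 0.0536 -0.0101  0.    ]
0.5597612490843078
bed [ 0.5372 -0.0138  0.026 ] yaw -11.133621251823342 [ 0.9812 -0.1931] [0.1931 0.9812]
pinblock notch [ 0.0722 -0.0046]
plain notch [ 0.0718 -0.1825]
stop top [[ 0.0379 -0.0551]
 [ 0.0394 -0.1149]
 [-0.0397 -0.117 ]
 [-0.0408 -0.0564]]
plunger [[ 0.0719 -0.0866]]
pipe ends [[-0.001   0.2368]
 [ 0.0011  0.0925]]
scene plunger [[ 0.0696 -0.0843]] stop [[-0.041  -0.1102]
 [-0.0391 -0.0526]
 [ 0.0362 -0.053 ]
 [ 0.0357 -0.1088]]
scene pins [[ 0.069  -0.01  ]
 [ 0.0704  0.0062]
 [ 0.0712 -0.1865]
 [ 0.0694 -0.1724]]
wrench [[-0.0923 -0.0193]
 [-0.1182 -0.0151]
 [-0.1228 -0.0376]
 [-0.1272 -0.1749]]
```

```bash
cat >> h.py <<'E'
from scipy.spatial.transform import Rotation as Ro
C=np.array([.5372,-.0138]); xv=np.array([.9812,-.1931]); yv=np.array([.1931,.9812])
def bed(p): p=np.atleast_2d(p)[:,:2]-C; return np.c_[p@xv,p@yv]
def st(goal=None):
    o=get_obs();R=Ro.from_quat(o["ee_rot"]).as_matrix()
    np.set_printoptions(precision=4,suppress=True)
    zb=[R[:2,2]@xv,R[:2,2]@yv]
    print("t",round(o["clock"],2),"bed",bed(o["position"])[0],"z",round(o["position"][2],4),"toolx",R[:,0],"toolz in bed deg",round(np.degrees(np.arctan2(zb[1],zb[0])),2))
    f=o["ft_force"];print("F bed",f[:2]@xv,f[:2]@yv,f[2],"grip",round(o["grip_width"],3))
    if goal is not None:
        g=np.r_[C+goal[0]*xv+goal[1]*yv,goal[2]]
        print("tool shift to goal",R.T@(g-o["position"]))
E
python3 -c "
from h import *
st((0,-.165,.15))
R=Ro.from_quat(get_obs()['ee_rot']).as_matrix();print(R)"
```

```text
t 0.2 bed [-0.2074 -0.6254] z 0.2389 toolx [-0.0003  0.0007 -1.    ] toolz in bed deg -58.94
F bed -0.2783682921373902 -0.18987438959912648 -0.00790024716849633 grip 1.003
tool shift to goal [ 0.0891  0.4152 -0.2873]
[[-0.0003  0.9401  0.3408]
 [ 0.0007  0.3408 -0.9401]
 [-1.     -0.     -0.0008]]
```

{"method": "play_rows", "body": {"increments": "0 0 0 0.135;0 0 0 0.135;0 0 0 0.135;0 0 0 0.135;0 0 0 0", "hand": 1, "squeeze": 40}}

```text
clock: 0.7
position: [0.2126, -0.5868, 0.2375]
ee_rot: [0.55, 0.445, -0.55, 0.443]
ft_force: [0.1, 0.0, -0.3]
grip_width: 0.142
```

```bash
python3 -c "
from h import *
st((0,-.165,.15))"
```

```text
t 0.7 bed [-0.2078 -0.625 ] z 0.2375 toolx [-0.0012  0.003  -1.    ] toolz in bed deg -91.02
F bed 0.05577784803133211 0.045094164350263796 -0.3348660934220581 grip 0.142
tool shift to goal [ 0.0884  0.1998 -0.4633]
```

{"method": "play_rows", "body": {"increments": "0.005 0.018 -0.042 0;0.005 0.018 -0.042 0;0.005 0.018 -0.042 0;0.005 0.018 -0.042 0;0.005 0.018 -0.042 0;0.005 0.018 -0.042 0;0.005 0.018 -0.042 0;0.005 0.018 -0.042 0;0 0 0 0"}}

```text
clock: 1.6
position: [0.4251, -0.2747, 0.1951]
ee_rot: [-0.541, -0.455, 0.542, -0.454]
ft_force: [-0.3, 0.1, -0.5]
grip_width: 0.0
```

```bash
python3 -c "
from h import *
st((0,-.165,.12))"
```

```text
t 1.6 bed [-0.0596 -0.2776] z 0.1951 toolx [-0.0026  0.0004 -1.    ] toolz in bed deg -88.83
F bed -0.2898746267648586 0.03519075239507079 -0.5124189431465584 grip 0.0
tool shift to goal [ 0.0749  0.0621 -0.1114]
```

{"method": "play_rows", "body": {"increments": "0.015 0.015 -0.028 0.02;0.015 0.015 -0.028 0;0.015 0.015 -0.028 0;0.015 0.015 -0.028 0;0.01 0 0 0;0 0 0 0;0 0 0 0"}}

```text
clock: 2.3
position: [0.5067, -0.1739, 0.1233]
ee_rot: [-0.539, -0.456, 0.541, -0.456]
ft_force: [-0.1, 0.1, -0.1]
grip_width: 0.001
```

```bash
python3 -c "
from h import *
st((0,-.165,.047))
c=camera('top');cv2.imwrite('pics/t1.png',cv2.resize(c['img'][150:300,300:490],None,fx=4,fy=4))
c=camera('scene');cv2.imwrite('pics/s1.png',cv2.resize(c['img'][60:240,130:330],None,fx=3,fy=3))
c=camera('wrist');cv2.imwrite('pics/w1.png',c['img']);print(c['tool_from_camera'])"
```

```text
t 2.3 bed [ 0.001 -0.163] z 0.1233 toolx [-0.0014 -0.002  -1.    ] toolz in bed deg -88.53
F bed -0.1464577801766931 0.08008498405560908 -0.13480356177652653 grip 0.001
tool shift to goal [ 0.0763 -0.001   0.0018]
[[ 0.0004 -0.3177  0.9482 -0.1341]
 [-0.0015 -0.9482 -0.3177  0.081 ]
 [ 1.     -0.0013 -0.0009  0.0007]
 [ 0.      0.      0.      1.    ]]
```

View pics/t1.png

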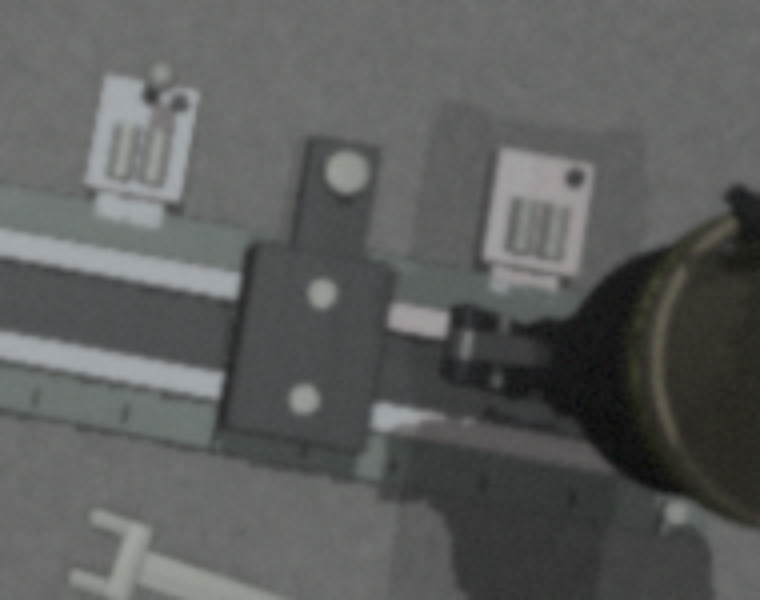

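View pics/s1.png

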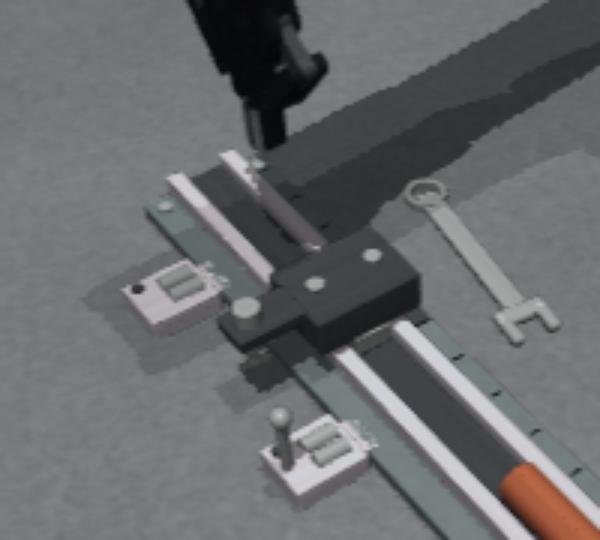

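View pics/w1.png

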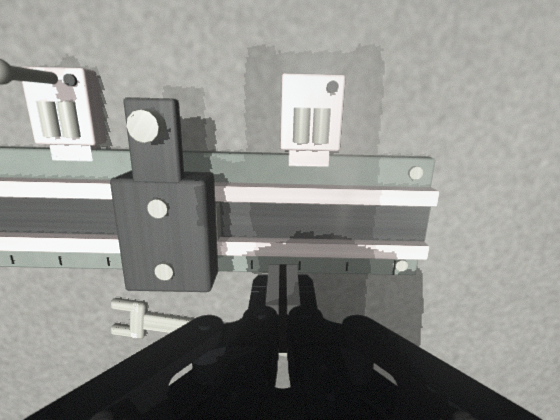

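The wrist picture shows the stop (plunger top (143,126)), the pin block's cross pins (47,119) and (69,119), and the plain block on the right. The shut fingertips at (283,270) are over the trough behind the stop.

```bash
cat >> h.py <<'E'
def wcast(px,z,c=None):
    o=get_obs(); c=c or camera("wrist"); T=c["tool_from_camera"];R=Ro.from_quat(o["ee_rot"]).as_matrix()
    Rwc=R@T[:3,:3]; p=o["position"]+R@T[:3,3]
    cc=dict(c);cc["R"]=Rwc.T;cc["t"]=-Rwc.T@p
    return cast(cc,px,z)
E
python3 - <<'E'
from h import *
np.set_printoptions(precision=4,suppress=True)
c=camera("wrist")
for nm,px,z in [("plunger",(143,126),.074),("pinL",(47,119),.024),("pinR",(69,119),.024),("plL",(301,125),.024),("plR",(321,125),.024),("stopTopR",(214,230),.062),("stopTopL",(113,230),.062),("wallfar",(230,193),.026),("wallnear",(230,248),.026)]:
    print(nm,bed(wcast([px],z,c)))
E
```

```text
plunger [[ 0.0706 -0.0865]]
pinL [[ 0.0708 -0.0003]]
pinR [[ 0.0711 -0.0155]]
plL [[ 0.0705 -0.1757]]
plR [[ 0.0708 -0.1896]]
stopTopR [[ 0.0059 -0.12  ]]
stopTopL [[ 0.0046 -0.0549]]
wallfar [[ 0.0213 -0.1253]]
wallnear [[-0.0229 -0.124 ]]
```

{"method": "play_rows", "body": {"increments": "0.02 0 0 0.026;0.02 0 0 0;0.016 0 0 0;0.012 0 0 0;0.006 0 0 0;0 0 0 0;0 0 0 0"}}

```text
clock: 3.2
position: [0.5082, -0.1793, 0.0516]
ee_rot: [0.548, 0.444, -0.548, 0.45]
ft_force: [0.2, 0.3, 0.4]
grip_width: 0.001
```

```bash
python3 -c "
from h import *
st((0,-.165,.047))"
```

```text
t 3.2 bed [ 0.0035 -0.1679] z 0.0516 toolx [ 0.0062 -0.0067 -1.    ] toolz in bed deg -90.46
F bed 0.1352173675582066 0.3470462632693956 0.38300527166955717 grip 0.001
tool shift to goal [ 0.0045 -0.0035 -0.0029]
```

{"method": "play_rows", "body": {"increments": "0.002 -0.002 -0.006 0;0.001 -0.001 -0.006 0;0 0 -0.006 0;0 0 -0.005 0;0 0 -0.005 0;0 0 -0.004 0;0 0 -0.004 0;0 0 0 0"}}

```text
clock: 4.0
position: [0.5144, -0.1396, 0.0504]
ee_rot: [0.549, 0.443, -0.547, 0.452]
ft_force: [0.2, 0.5, 0.7]
grip_width: -0.0
```

```bash
python3 -c "
from h import *
st((0,-.11,.047))
c=camera('wrist');cv2.imwrite('pics/w2.png',c['img'])"
```

```text
t 4.0 bed [ 0.0019 -0.1278] z 0.0504 toolx [ 0.0096 -0.0077 -0.9999] toolz in bed deg -90.38
F bed 0.1332490235496639 0.521496951621798 0.655991520770749 grip -0.0
tool shift to goal [ 0.0032 -0.0021 -0.0178]
```

View pics/w2.png

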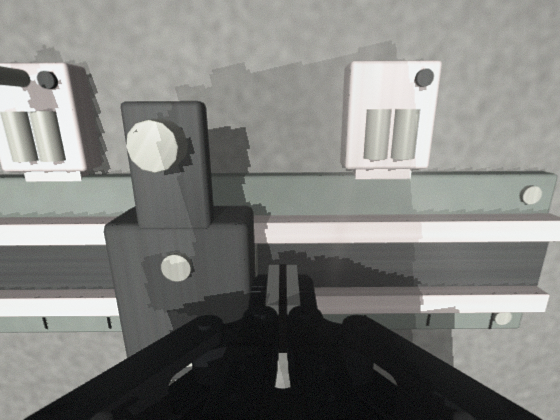

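The finger's left edge (about x=266) is close to the stop's end face (about x=252), with no contact yet.

{"method": "play_rows", "body": {"increments": "0.001 -0.001 -0.004 0;0.001 -0.001 -0.004 0;0.001 0 -0.004 0;0 0 -0.004 0;0 0 -0.004 0;0 0 -0.004 0;0 0 0 0"}}

```text
clock: 4.75
position: [0.5175, -0.115, 0.047]
ee_rot: [0.549, 0.442, -0.547, 0.451]
ft_force: [0.3, 0.0, -0.4]
grip_width: -0.005
```

```bash
python3 -c "
from h import *
st((0,-.05,.047))
c=camera('wrist');cv2.imwrite('pics/w3.png',c['img'])"
```

```text
t 4.75 bed [ 0.0002 -0.1031] z 0.047 toolx [ 0.0099 -0.0086 -0.9999] toolz in bed deg -90.48
F bed 0.26523341104310283 0.07826147557528068 -0.3873460569557352 grip -0.005
tool shift to goal [-0.0003 -0.0007 -0.0531]
```

View pics/w3.png

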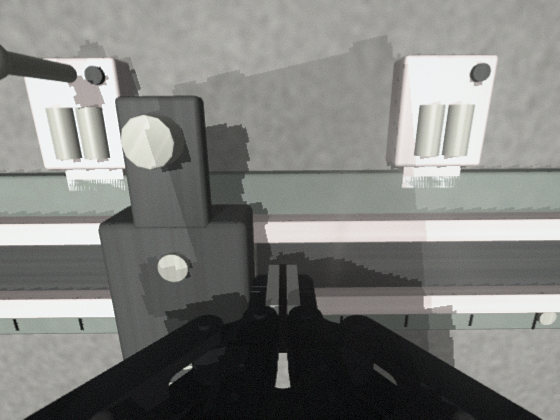

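```bash
python3 -c "
from h import *
print(bed(wcast([(148,142)],.074)),bed(wcast([(62,133),(92,133)],.024)))"
```

```text
[[ 0.07050294 -0.06086447]] [[ 0.07085193 -0.00144809]
 [ 0.0706875  -0.01554562]]
```

{"method": "play_rows", "body": {"increments": "0 0 -0.005 0;0 0 -0.005 0;0 0 -0.005 0;0 0 -0.004 0;0 0 -0.004 0;0 0 -0.003 0;0 0 0 0"}}

```text
clock: 5.6
position: [0.5228, -0.0884, 0.0468]
ee_rot: [0.549, 0.442, -0.548, 0.451]
ft_force: [-0.2, 0.4, -0.1]
grip_width: -0.002
```

```bash
python3 -c "
from h import *
st((0,-.05,.047))
c=camera('wrist');cv2.imwrite('pics/w4.png',c['img'])"
```

```text
t 5.6 bed [ 0.0003 -0.076 ] z 0.0468 toolx [ 0.0093 -0.0092 -0.9999] toolz in bed deg -90.55
F bed -0.271247760722754 0.3621709615001772 -0.055501938119589034 grip -0.002
tool shift to goal [-0.0004 -0.0005 -0.026 ]
```

View pics/w4.png

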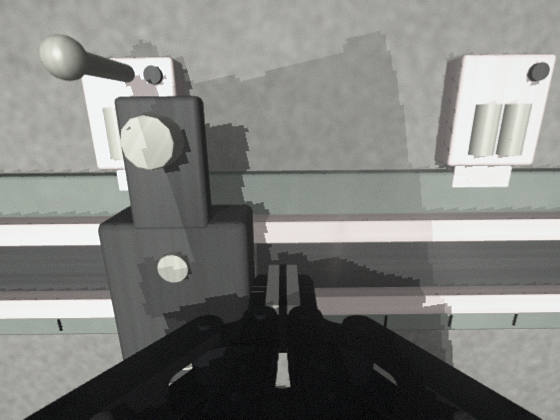

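{"method": "play_rows", "body": {"increments": "0 0 -0.003 0;0 0 -0.003 0;0 0 -0.002 0;0 0 -0.002 0"}}

```text
clock: 6.05
position: [0.5247, -0.0789, 0.0467]
ee_rot: [0.549, 0.442, -0.548, 0.451]
ft_force: [-1.0, -0.4, 0.6]
grip_width: -0.001
```

```bash
python3 -c "
from h import *
st((0,-.057,.047))"
```

```text
t 6.05 bed [ 0.0003 -0.0663] z 0.0467 toolx [ 0.009  -0.0097 -0.9999] toolz in bed deg -90.62
F bed -0.8895935588135828 -0.5427218610317309 0.6000740917269187 grip -0.001
tool shift to goal [-0.0004 -0.0004 -0.0093]
```

{"method": "play_rows", "body": {"increments": "0 0 -0.002 0;0 0 -0.002 0"}}

```text
clock: 6.25
position: [0.5256, -0.0748, 0.0466]
ee_rot: [0.549, 0.441, -0.548, 0.451]
ft_force: [-1.2, -3.3, 2.8]
grip_width: 0.003
```

```bash
python3 -c "
from h import *
st((0,-.057,.047))"
```

```text
t 6.25 bed [ 0.0004 -0.0621] z 0.0466 toolx [ 0.0089 -0.0098 -0.9999] toolz in bed deg -90.63
F bed -0.5624768202087661 -3.454344741581068 2.776736752951804 grip 0.003
tool shift to goal [-0.0004 -0.0004 -0.0051]
```

Force is rising; I'll keep to small steps.

{"method": "play_rows", "body": {"increments": "0 0 -0.0015 0;0 0 -0.0015 0"}}

```text
clock: 6.45
position: [0.5257, -0.0741, 0.0467]
ee_rot: [-0.548, -0.44, 0.55, -0.451]
ft_force: [-2.6, -7.4, 2.8]
grip_width: -0.0
```

```bash
python3 -c "
from h import *
st((0,-.057,.047))"
```

```text
t 6.45 bed [ 0.0003 -0.0614] z 0.0467 toolx [ 0.0077 -0.0127 -0.9999] toolz in bed deg -90.73
F bed -1.1542083300924277 -7.742533628680641 2.7910751036721697 grip -0.0
tool shift to goal [-0.0004 -0.0004 -0.0044]
```

{"method": "play_rows", "body": {"increments": "0 0 -0.0025 0"}}

```text
clock: 6.55
position: [0.5257, -0.0737, 0.0467]
ee_rot: [-0.548, -0.44, 0.551, -0.451]
ft_force: [-3.4, -8.7, 4.2]
grip_width: 0.001
```

{"method": "play_rows", "body": {"increments": "0 0 -0.002 0"}}

```text
clock: 6.65
position: [0.5257, -0.0736, 0.0467]
ee_rot: [-0.547, -0.439, 0.552, -0.451]
ft_force: [-2.5, -7.8, 3.2]
grip_width: -0.003
```

{"method": "play_rows", "body": {"increments": "0 0 -0.0035 0"}}

```text
clock: 6.75
position: [0.5259, -0.0723, 0.0467]
ee_rot: [-0.547, -0.438, 0.553, -0.451]
ft_force: [-3.2, -6.5, 2.0]
grip_width: -0.0
```

{"method": "play_rows", "body": {"increments": "0 0 -0.0035 0"}}

```text
clock: 6.85
position: [0.5263, -0.0703, 0.0468]
ee_rot: [-0.547, -0.437, 0.554, -0.45]
ft_force: [-2.7, -3.3, 3.4]
grip_width: -0.001
```

{"method": "play_rows", "body": {"increments": "0 0 -0.0015 0"}}

```text
clock: 6.95
position: [0.5264, -0.0694, 0.0468]
ee_rot: [-0.547, -0.437, 0.554, -0.45]
ft_force: [-2.0, -2.3, 1.9]
grip_width: 0.002
```

{"method": "play_rows", "body": {"increments": "0 0 0 0"}}

```text
clock: 7.05
position: [0.5264, -0.0694, 0.0468]
ee_rot: [-0.547, -0.437, 0.554, -0.45]
ft_force: [-0.6, -0.8, 1.9]
grip_width: 0.001
```

```bash
python3 -c "
from h import *
st((0,-.057,.047))
c=camera('wrist');cv2.imwrite('pics/w5.png',c['img'])"
```

```text
t 7.05 bed [ 0.0001 -0.0567] z 0.0468 toolx [ 0.0036 -0.0219 -0.9998] toolz in bed deg -91.17
F bed -0.46283919440689 -0.9475728028599356 1.8747589022499334 grip 0.001
tool shift to goal [-0.0002 -0.0001  0.0004]
```

View pics/w5.png

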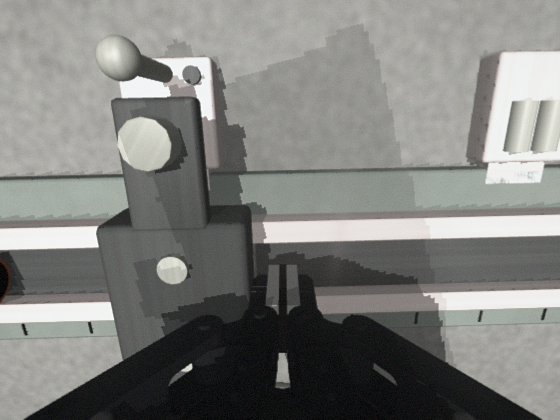

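The stop is just past the force peak and the finger is still touching it. A little more, then wait.

{"method": "play_rows", "body": {"increments": "0 0 -0.0015 0;0 0 -0.0015 0;0 0 0 0;0 0 0 0;0 0 0 0;0 0 0 0"}}

```text
clock: 7.7
position: [0.5277, -0.064, 0.0465]
ee_rot: [-0.547, -0.438, 0.553, -0.451]
ft_force: [0.5, 0.2, -0.5]
grip_width: 0.001
```

```bash
python3 -c "
from h import *
st((0,-.057,.047))
c=camera('wrist');cv2.imwrite('pics/w6.png',c['img'])"
```

```text
t 7.7 bed [ 0.0004 -0.0511] z 0.0465 toolx [ 0.0048 -0.0194 -0.9998] toolz in bed deg -91.05
F bed 0.44139411492414216 0.3113442219302448 -0.5128266524108036 grip 0.001
tool shift to goal [-0.0004 -0.0002  0.0059]
```

View pics/w6.png

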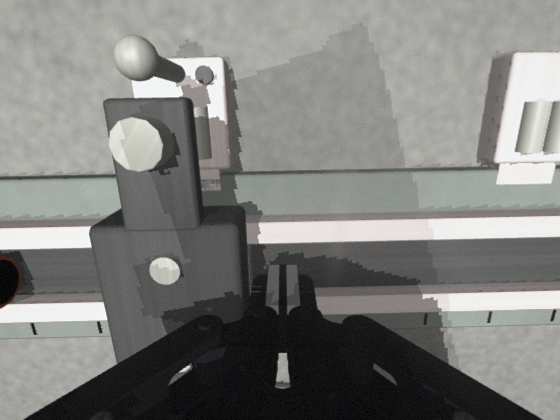

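The stop has run ahead of the finger and there is no force. I'll back off, lift and check the notch.

{"method": "play_rows", "body": {"increments": "0 0 0.006 0;0 0 0.01 0;0 0 0.01 0;-0.02 0 0.01 0;-0.03 0 0 0;-0.03 0 0 0;0 0 0 0;0 0 0 0"}}

```text
clock: 8.55
position: [0.5168, -0.1061, 0.1291]
ee_rot: [-0.548, -0.437, 0.555, -0.449]
ft_force: [-0.3, 0.3, 0.5]
grip_width: 0.005
```

```bash
python3 -c "
from h import *
st((0,.28,.14))
c=camera('wrist');cv2.imwrite('pics/w7.png',c['img'])
c=camera('top');cv2.imwrite('pics/t7.png',cv2.resize(c['img'][150:300,270:460],None,fx=4,fy=4,interpolation=cv2.INTER_CUBIC))"
```

```text
t 8.55 bed [-0.0022 -0.0945] z 0.1291 toolx [ 0.0022 -0.0201 -0.9998] toolz in bed deg -91.36
F bed -0.31435508429470577 0.22325003724167516 0.5083678647552332 grip 0.005
tool shift to goal [-0.0181 -0.0066 -0.3741]
```

View pics/w7.png

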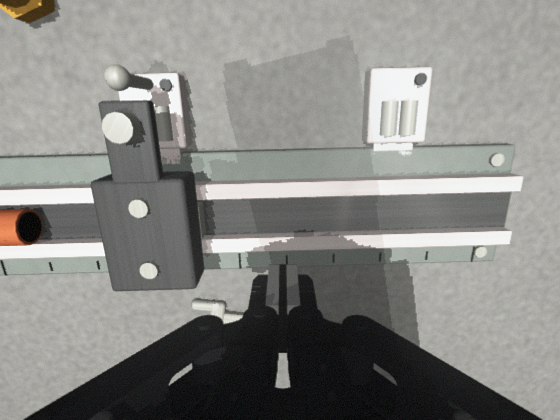

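View pics/t7.png

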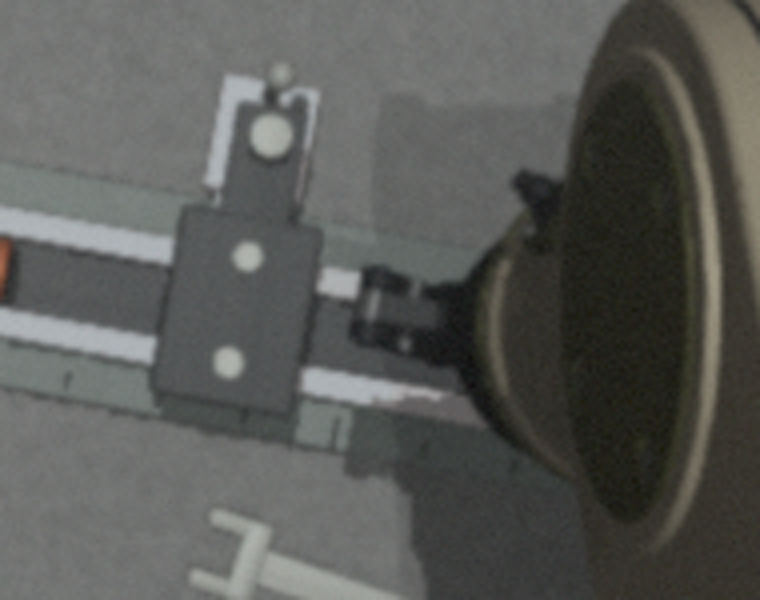

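```bash
python3 -c "
from h import *
np.set_printoptions(precision=4,suppress=True)
c=camera('top')
q=[((x+.5)/4-.5+270,(y+.5)/4-.5+150) for x,y in [(271,136)]]
print('top plunger',bed(cast(c,q,.074)))
w=camera('wrist')
print('wrist plunger',bed(wcast([(118,127)],.074,w)),'stop edges',bed(wcast([(200,176),(203,288),(93,182),(108,288)],.062,w)),'block edges',bed(wcast([(119,100),(180,77),(185,146)],.018,w)),'plain',bed(wcast([(370,68),(430,68),(390,118),(407,118)],[.018,.018,.024,.024],w)))"
```

```text
top plunger [[ 0.0718 -0.0055]]
wrist plunger [[ 0.0702 -0.0055]] stop edges [[ 0.039  -0.0451]
 [-0.0399 -0.039 ]
 [ 0.0371  0.0215]
 [-0.0377  0.0266]] block edges [[ 0.0861  0.0167]
 [ 0.1001 -0.0278]
 [ 0.0532 -0.0258]] plain [[ 0.1028 -0.1594]
 [ 0.1019 -0.2013]
 [ 0.0694 -0.174 ]
 [ 0.0691 -0.1861]]
```

The plunger is at bed y = -0.0055 in both views and the notch at about -0.005, so the stop is in the pin block's notch. Next, over to the pipe's tail.

{"method": "play_rows", "body": {"increments": "-0.015 0 -0.02 -0.024;-0.005 0 -0.04 0;0 0 -0.045 0;0 0 -0.045 0;0 0 -0.045 0;0 0 -0.045 0;0 0 -0.045 0;0 0 -0.045 0;0 0 -0.02 0;0 0 0 0;0 0 0 0"}}

```text
clock: 9.85
position: [0.5817, 0.2497, 0.1301]
ee_rot: [-0.537, -0.447, 0.555, -0.451]
ft_force: [0.1, -1.5, -0.3]
grip_width: -0.0
```

```bash
python3 -c "
from h import *
st((0,.29,.14))
c=camera('wrist');cv2.imwrite('pics/w8.png',c['img'])"
```

```text
t 9.85 bed [-0.0073  0.2672] z 0.1301 toolx [-0.0161 -0.0197 -0.9997] toolz in bed deg -90.04
F bed 0.41958031147785957 -1.4967651554815786 -0.3212487638402768 grip -0.0
tool shift to goal [-0.0105  0.0071 -0.0226]
```

View pics/w8.png

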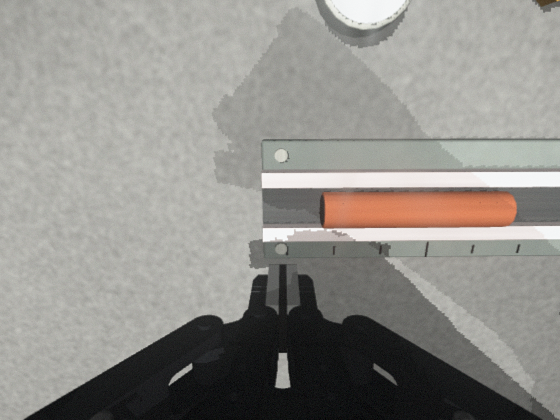

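The wrist picture shows the pipe's tail at about (322,210), with the fingers beyond it towards the bed's end (bed end at x=263).

```bash
python3 -c "
from h import *
w=camera('wrist')
print(bed(wcast([(322,210),(516,209),(263,180),(300,180),(300,235),(350,193),(350,227)],[.03,.036,.026,.026,.026,.03,.03],w)))
st((0,.275,.05))"
```

```text
[[-1.33950865e-03  2.33219402e-01]
 [-1.77562716e-04  8.81575702e-02]
 [ 2.13486356e-02  2.77548400e-01]
 [ 2.11043630e-02  2.49955219e-01]
 [-2.32998052e-02  2.49328305e-01]
 [ 1.17942705e-02  2.12730776e-01]
 [-1.54394127e-02  2.10962814e-01]]
t 9.95 bed [-0.0068  0.2661] z 0.1305 toolx [-0.0156 -0.02   -0.9997] toolz in bed deg -90.13
F bed 0.08137230888164015 -1.166530335122524 -0.20659957977291238 grip -0.002
tool shift to goal [ 0.0802  0.0077 -0.0107]
```

{"method": "play_rows", "body": {"increments": "0.01 0.005 -0.006 0;0.02 0.004 -0.006 0;0.02 0 0 0;0.015 0 0 0;0.01 0 0 0;0 0 0 0;0 0 0 0"}}

```text
clock: 10.65
position: [0.5957, 0.2501, 0.0506]
ee_rot: [-0.54, -0.442, 0.558, -0.449]
ft_force: [0.1, -0.3, 0.3]
grip_width: 0.001
```

```bash
python3 -c "
from h import *
st((0,.26,.039))"
```

```text
t 10.65 bed [0.0065 0.2702] z 0.0506 toolx [-0.0135 -0.0232 -0.9996] toolz in bed deg -90.68
F bed 0.16752312338229766 -0.32265681918452466 0.31688903025803905 grip 0.001
tool shift to goal [ 0.0119 -0.0063  0.01  ]
```

{"method": "play_rows", "body": {"increments": "0.005 -0.004 0.002 -0.01;0.005 -0.002 0.003 0;0.002 0 0.003 0;0 0 0 0"}}

```text
clock: 11.05
position: [0.5884, 0.2429, 0.0401]
ee_rot: [-0.538, -0.445, 0.554, -0.452]
ft_force: [0.2, 0.2, 0.2]
grip_width: 0.003
```

```bash
python3 -c "
from h import *
st((0,.26,.039))"
```

```text
t 11.05 bed [0.0007 0.2618] z 0.0401 toolx [-0.0105 -0.0223 -0.9997] toolz in bed deg -90.06
F bed 0.11532405544091184 0.26212092896060524 0.20847641889081722 grip 0.003
tool shift to goal [ 0.0011 -0.0007  0.0017]
```

{"method": "play_rows", "body": {"increments": "0 0 0.004 0;0 0 0.004 0;0 0 0.004 0;0 0 0.003 0;0 0 0.003 0;0 0 0.003 0;0 0 0.003 0;0 0 0.003 0;0 0 0.003 0"}}

```text
clock: 11.95
position: [0.5827, 0.2122, 0.0418]
ee_rot: [-0.539, -0.445, 0.553, -0.453]
ft_force: [-0.1, 1.2, -1.1]
grip_width: 0.001
```

```bash
python3 -c "
from h import *
st((0,.177,.039))
c=camera('wrist');cv2.imwrite('pics/w9.png',c['img'])"
```

```text
t 11.95 bed [0.001  0.2306] z 0.0418 toolx [-0.0087 -0.0204 -0.9998] toolz in bed deg -90.04
F bed -0.3367752979093212 1.1948862677652592 -1.065855193823833 grip 0.001
tool shift to goal [ 0.004  -0.0009  0.0535]
```

View pics/w9.png

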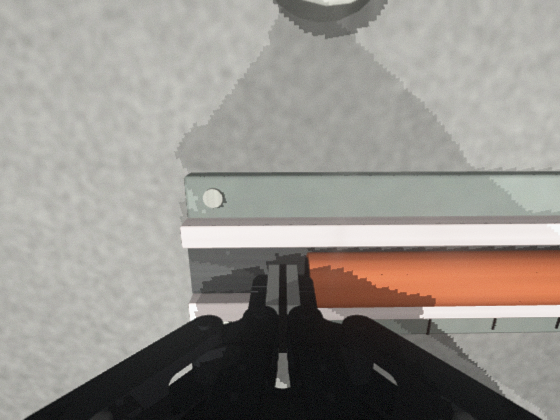

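The pipe's tail (about x=308) is against the finger and moving with it.

{"method": "play_rows", "body": {"increments": "0.001 0 0.003 0;0.001 0 0.003 0;0.001 0 0.003 0;0 0 0.003 0;0 0 0.003 0;0 0 0.003 0;0 0 0.003 0;0 0 0.003 0;0 0 0.003 0;0 0 0.003 0;0 0 0.002 0;0 0 0 0"}}

```text
clock: 13.2
position: [0.5777, 0.1806, 0.0417]
ee_rot: [-0.542, -0.446, 0.551, -0.453]
ft_force: [0.1, 1.1, 0.6]
grip_width: 0.006
```

```bash
python3 -c "
from h import *
st((0,.177,.039))
c=camera('top');cv2.imwrite('pics/t10.png',cv2.resize(c['img'][150:290,200:390],None,fx=4,fy=4,interpolation=cv2.INTER_CUBIC))"
```

```text
t 13.2 bed [0.0022 0.1986] z 0.0417 toolx [-0.0037 -0.0159 -0.9999] toolz in bed deg -89.99
F bed -0.09728266969339433 1.1242896465057484 0.631840052185962 grip 0.006
tool shift to goal [ 0.0031 -0.0022  0.0215]
```

View pics/t10.png

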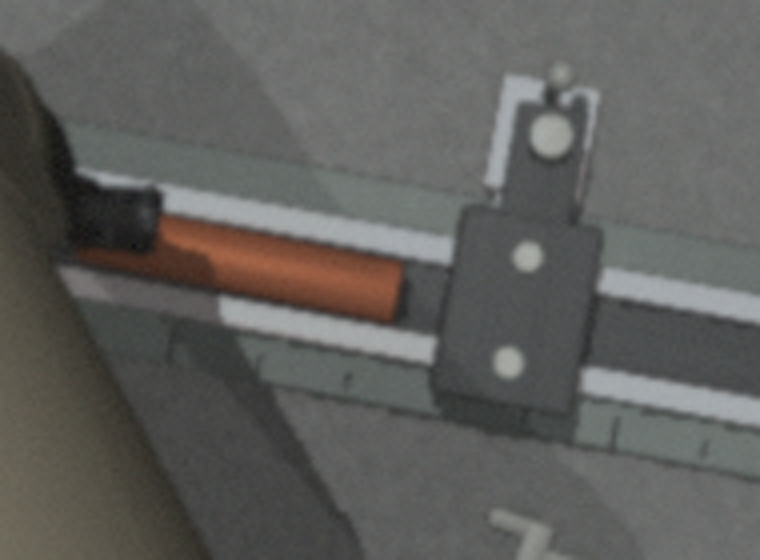

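The pipe's nose (403,290) is still some 20 mm short of the stop (about x=445).

{"method": "play_rows", "body": {"increments": "0.001 -0.001 0.003 0;0.001 -0.001 0.003 0;0 0 0.003 0;0 0 0.002 0;0 0 0.002 0;0 0 0.002 0;0 0 0.002 0"}}

```text
clock: 13.95
position: [0.5734, 0.1668, 0.0417]
ee_rot: [-0.543, -0.447, 0.548, -0.453]
ft_force: [0.2, 2.3, 1.8]
grip_width: -0.0
```

```bash
python3 -c "
from h import *
st((0,.177,.039))"
```

```text
t 13.95 bed [0.0006 0.1842] z 0.0417 toolx [ 0.0006 -0.0116 -0.9999] toolz in bed deg -89.84
F bed -0.2745721090046482 2.2560881146213205 1.8095312681611249 grip -0.0
tool shift to goal [ 0.0027 -0.0007  0.0072]
```

{"method": "play_rows", "body": {"increments": "0 0 0.002 0;0 0 0.0015 0"}}

```text
clock: 14.15
position: [0.5727, 0.163, 0.0417]
ee_rot: [-0.543, -0.447, 0.548, -0.453]
ft_force: [0.2, 2.0, 1.9]
grip_width: -0.0
```

{"method": "play_rows", "body": {"increments": "0 0 0.0015 0;0 0 0.0015 0"}}

```text
clock: 14.35
position: [0.5721, 0.1604, 0.0418]
ee_rot: [-0.543, -0.447, 0.548, -0.453]
ft_force: [0.9, 6.7, 1.1]
grip_width: -0.002
```

```bash
python3 -c "
from h import *
st((0,.177,.039))
c=camera('top');cv2.imwrite('pics/t11.png',cv2.resize(c['img'][180:260,270:370],None,fx=7,fy=7,interpolation=cv2.INTER_CUBIC))
c=camera('scene');cv2.imwrite('pics/s11.png',cv2.resize(c['img'][120:290,190:360],None,fx=3.5,fy=3.5,interpolation=cv2.INTER_CUBIC))"
```

```text
t 14.35 bed [0.0006 0.1777] z 0.0418 toolx [ 0.0009 -0.0106 -0.9999] toolz in bed deg -89.83
F bed -0.4477708897261731 6.738404620832306 1.1262524653438253 grip -0.002
tool shift to goal [ 0.0028 -0.0006  0.0007]
```

View pics/t11.png

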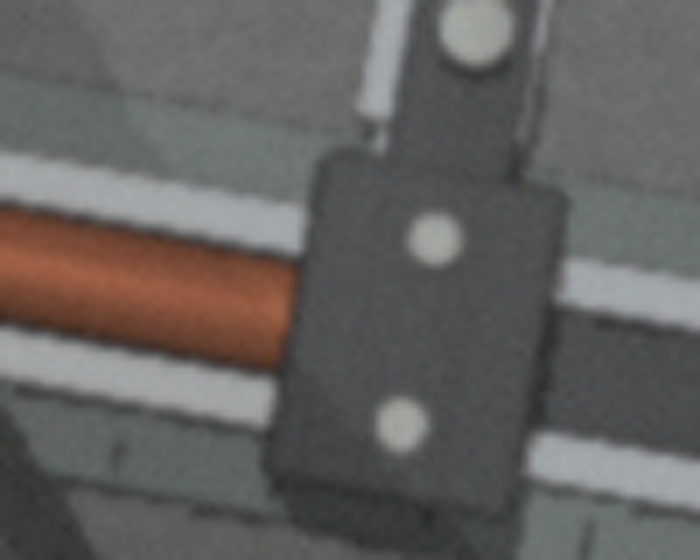

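View pics/s11.png

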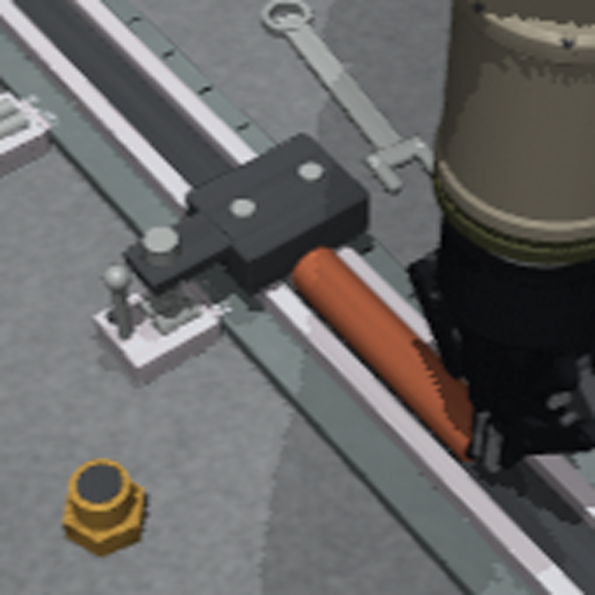

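The pipe meets the stop and the force rose from 2 to 6.7 N, below the 8 N release force. Backing straight off.

{"method": "play_rows", "body": {"increments": "0 0 -0.002 0;0 0 -0.004 0;0 0 -0.01 0;0 0 -0.015 0;-0.02 0 -0.015 0;-0.03 0 0 0;-0.035 0 -0.03 0;-0.035 0 -0.04 0;-0.02 0 -0.04 0;0 0 0 0;0 0 0 0"}}

```text
clock: 15.55
position: [0.6003, 0.3265, 0.1809]
ee_rot: [-0.54, -0.448, 0.55, -0.452]
ft_force: [-0.1, 0.2, -0.9]
grip_width: 0.003
```

```bash
python3 -c "
from h import *
st()
c=camera('top');cv2.imwrite('pics/t12.png',c['img']);cv2.imwrite('pics/t12z.png',cv2.resize(c['img'][170:270,220:370],None,fx=5,fy=5,interpolation=cv2.INTER_CUBIC))
c=camera('scene');cv2.imwrite('pics/s12.png',c['img'])
c=camera('wrist');cv2.imwrite('pics/w12.png',c['img'])"
```

```text
t 15.55 bed [-0.0038  0.346 ] z 0.1809 toolx [-0.0072 -0.0136 -0.9999] toolz in bed deg -89.82
F bed -0.13864353175161723 0.14886529462125433 -0.9094057918618704 grip 0.003
```

View pics/t12z.png

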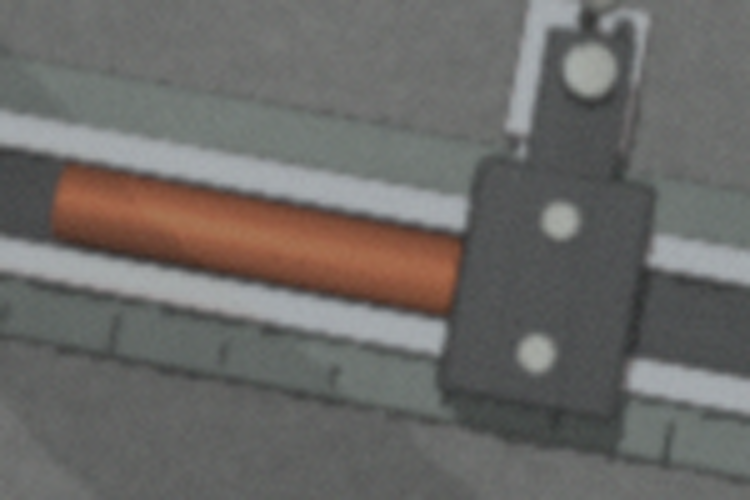

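View pics/s12.png

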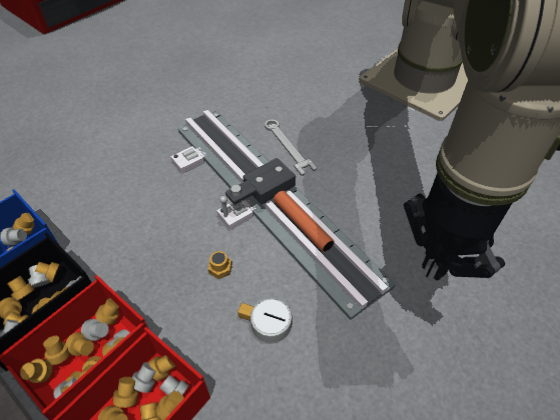

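View pics/w12.png

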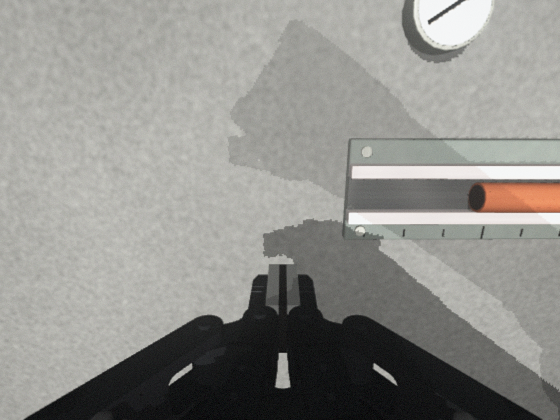

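```bash
python3 -c "
from h import *
np.set_printoptions(precision=4,suppress=True)
c=camera('top')
f=lambda x,y:((x+.5)/5-.5+220,(y+.5)/5-.5+170)
print('cam',-c['R'].T@c['t'], bed(-c['R'].T@c['t']))
print('plunger',bed(cast(c,[f(590,70)],.074)),'tail,nose',bed(cast(c,[f(55,200),f(458,275)],[.036,.036])),'stop edge',bed(cast(c,[f(478,160),f(445,395)],.062)))
s=camera('scene');cv2.imwrite('pics/s13.png',cv2.resize(s['img'][150:220,225:325],None,fx=7,fy=7,interpolation=cv2.INTER_CUBIC))
a=cv2.imread('pics/top0.png').astype(int);d=np.abs(a-c['img']).max(2)
for n,(x0,x1,y0,y1) in dict(nipple=(285,315,118,148),gauge=(200,260,100,145),wrench=(315,420,275,330)).items(): print(n,d[y0:y1,x0:x1].mean(),d[y0:y1,x0:x1].max())
"
```

```text
cam [0.5037 0.031  0.7248] [[-0.0415  0.0375]]
plunger [[ 0.0719 -0.0058]] tail,nose [[-0.0003  0.166 ]
 [ 0.0001  0.0237]] stop edge [[ 0.0374  0.0246]
 [-0.0413  0.0212]]
nipple 7.193333333333333 14
gauge 7.985925925925926 16
wrench 7.6318614718614715 17
```

View pics/s13.png

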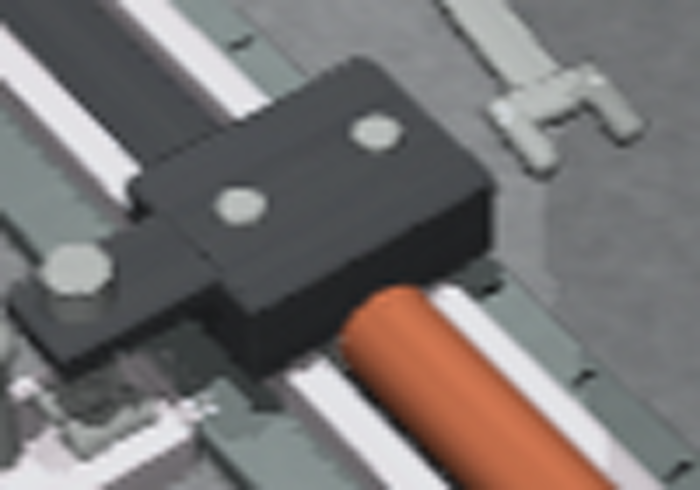

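Top camera: the nose (0.024) meets the stop face (0.0245) with no visible gap. The stop is still at -0.006, and the bystander areas changed only by image noise.

```bash
python3 -c "
from workcell import workorder
print(workorder.hand_in())"
```

```text
the job is handed in; nothing more can be done
None
```

I pushed the sliding stop along the trough into the notch of the pin block, then pushed the copper pipe up against it. After that I withdrew the gripper and handed the job in; the last camera check was at about 16 s.

- **Stop:** the force rose to about 9 N, fell off, and the stop then ran ahead of the finger by itself. The plunger read bed y = -0.0055 m from two cameras, and -0.0058 m from the top camera after the pipe push. The notch is at about -0.005 m by the top camera and block edge; individual notch readings ranged from -0.002 to -0.0085 m.
- **Pipe:** the pushing force rose from about 2 N to 6.7 N at contact, below the roughly 8 N that would free the stop. Afterwards the top camera put the pipe's nose at 0.024 m and the stop's face at 0.0245 m, with no visible gap. The pipe was lying in the trough.
- **Nipple, gauge and wrench:** the top picture changed only by image noise around all three, and the robot was touching nothing at hand-in.

No check failed. The notch readings differ by a few millimetres, about what the 2 mm camera calibration and reading pixels by eye would give.

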